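# Set the burr gap of a spice grinder

### The job

Set the burr gap of the spice grinder: turn the brass thumbscrew on its top clockwise until you feel it bottom, snug but not forced, then back it off anticlockwise by one eighth of a turn (45 degrees, one long stroke of the dial to the next) from the point where it bottomed, and let go. Leave the glass, the olive jar and the match box beside it where they are.

Things in the scene. Friction and masses are not known exactly. Their poses are not given: they have to be found in the camera images.
- screw_grip (a point): Centre of the brass thumbscrew on the grinder's top: an upright wing bar 44 mm long, 14 mm thick, 35 mm high. This point lies on the screw's vertical axis, 28 mm above the dial and 12 mm below the bar's top; a flange under the bar ends 23 mm below it. x runs along the bar to the end with the red line, y across the thickness, z up. Clockwise from above tightens; it does not rise or sink.
- screw_pointer (a point): Tip of the screw's red pointer, 30 mm from its axis, in line with the red line. The screw starts 40 to 120 degrees short of bottoming; where it bottoms varies and is marked nowhere. Free turning takes some 0.04 N m. Once bottomed it winds up like a spring, 6 N m per rad: 0.15 to 0.4 N m is snug, above 0.6 is forced. It stays where it is left.
- dial_centre (a point): Centre of the grey dial (96 mm diameter) on the grinder's top, 150 mm above the worktop, on the screw's axis; z up, -x to the grinder's front with its bin. White strokes: 8 long ones 45 degrees apart, short ones every 15 degrees. The grinder is an aluminium case 124 x 112 mm with a black top, fixed to the worktop.
- upper_burr (a point): Centre of the upper burr ring, out of sight inside the case on the screw's axis; 80.00 mm below the dial when the screw has just bottomed. The screw lifts it 1.57 mm a turn (0.196 mm for 45 degrees), too little for this reading to show, so the bottom has to be felt. It floats round the axis: its heading means nothing.
- lower_burr (a point): Centre of the lower burr ring, out of sight inside the case on the screw's axis, 90.0 mm below the dial; the bottomed screw presses it down by 0.1 mm at 0.12 N m and 0.5 mm at 0.6 N m. It floats round the axis: its heading means nothing.
- tumbler: Clear drinking glass, 81 mm diameter, 91 mm high, to the left of the grinder or to the right; origin under its centre.
- olive_jar: Olive jar with dark lid, 71 mm diameter, 110 mm high, on the grinder's other side; origin under its centre.
- matches: Long red match box 58 x 110 x 22 mm lying behind the grinder; origin under its centre.
There are look-alikes about, which are no part of the job. Of the things that look like the part that bears dial_centre, the larger one is meant.

How it is judged (in metres and radians):
On the way:
1. the thumbscrew is turned clockwise until it bottoms and is snug (at least 0.12 N m against the stop) (z of lower_burr in the frame of dial_centre below -0.0901 m), for 0.2 s.
At the end, for the whole second after the job is handed in: The thumbscrew, having been bottomed, stands 45 degrees (within 11 degrees) anticlockwise of the point where it bottoms; the glass, the olive jar and the match box are within 20 mm of where they stood (z of upper_burr in the frame of dial_centre between -0.0798516 and -0.0797556 m and distance of each of tumbler, olive_jar, matches from where it was at the start of the episode below 0.02 m); the robot touches nothing.
It fails at once if the bottomed thumbscrew is forced: turned more than 0.1 rad past its bottom (0.6 N m) (z of lower_burr in the frame of dial_centre below -0.0905 m).
It fails at once if the glass or the olive jar is tipped over (angle between any of tumbler, olive_jar's own z axis and vertical above 0.4 rad).
It fails at once if the glass, the olive jar or the match box is pushed away by more than 30 mm (distance of any of tumbler, olive_jar, matches from where it was at the start of the episode above 0.03 m).
It also fails if it takes over 72 s, if anything falls off the work surface, if the arm or the gripper's body presses on something with over 40 N, if the wrist force passes 120 N, or if a joint passes its speed limit or range.

### The arm

A 7-joint arm with a two-finger parallel gripper is mounted at the origin on a cart in front of the work surface, level with it; the furniture and walls round the work are solid. World frame = base frame: x ahead of the robot, y to its left, z up, the work surface at z = 0. Lengths are in m, angles in degrees, forces in N, time in s.
With the tool pointing down it reaches from about 0.425 to 0.875 m from the base axis. Payload 4.7 kg.
Tool frame: the origin (TCP) lies midway between the tips of the shut fingers; the grasp point (between the pads) lies 19 mm behind it; z points along the fingers, y is the direction in which the jaws open and shut (so a half turn about z gives the same grasp; the last joint's range is limited). The gripper opens to 87 mm and grips with 3 to 60 N. Pads are 19 mm wide; open, the fingers measure 117 mm over their backs; the gripper's body (75 mm by 190 mm) begins 51 mm behind the grasp point.
Start: joints at [65.036, 18.392, -4.016, 83.108, 1.295, 78.541, -3.26], TCP at [0.283, -0.585, 0.223] pointing down, gripper open.
Joint ranges: [-163.93, 163.93], [-17.29, 119.83], [-79.2, 71.16], [3.27, 140.29], [-89.18, 269.18], [5.43, 117.66], [-154.24, 154.24]. Speed limits (degrees/s): [147.25, 147.25, 180, 180, 180, 180, 180].

### API

Orientations are given as [roll, pitch, yaw] about the fixed x, y, z axes, in that order (R = Rz(yaw) Ry(pitch) Rx(roll)).
In Python, from cell import env gives the robot as it stands. The module is installed in compiled form; this text tells all that it offers.
- The arm moves only by the tool servo_tool, never from a script. Its argument "plan" is a list of rows, each a list of 3 entries, a list of its own where there are three numbers: the opening, from 0 (shut) to 1 (fully open), then the shift along the tool's x, y, z in cm, then the turn, a rotation vector about the tool's x, y, z in degrees. A call has 1 to 20 rows; each row shifts and turns the pose as measured when the row begins, along the tool's axes as they then stand; what a row does not reach is not made up. A row lasts 1/12 s, in which the tool goes at most 41.7 mm and 7.16 degrees, less where a joint would pass 70% of its speed; a pose out of reach is approached as far as the arm can. A call is refused whole if a number of a shift passes 4.17 or a number of a turn 7.16, either way. A call with a gripper value outside its range is refused whole. The fingers move at their own pace and stop on an object; "force" is the grip in N (left out, the last holds). Time passes only in rows, so rows that do not move let the fingers close. It gives the time, the measured TCP pose, the force and the opening at its end, in the units of the state.
- env.get_obs(): the state, without advancing time (a new reading comes with each control period).
- env.read_camera(name): name is "side" or "top"; returns a dict with "image" (420x560x3 uint8, blue, green, red), "fx", "fy", "cx", "cy" (pixels), "rvec" (rotation vector, rad) and "tvec" (3), from world to camera coordinates, as OpenCV has them. Camera axes: x right, y down, z forward; pixel columns grow to the right and rows downward; lengths in m; the calibration is good to about 2 mm. A picture is of the moment at which its call begins. There is no depth.
- env.sign_off(): hands the job in, once; it reports no verdict.
The state is a dict: "time_s": time; "qpos": joint angles; "joint_velocities": joint speeds; "effort": joint torques, N m; "tool_pos": TCP position; "tool_rot": TCP orientation; "force": force on the tool from outside, world axes, zero at the start; "wrist_torque": the same for the moment, N m; "grip_width": finger opening in m.
Only numpy, scipy, OpenCV 4.12 (cv2) and the standard library are available. Lean on these libraries where they do the work, as an engineer would, in place of code of your own. Each camera call takes 0.05 s, during which the arm holds its last target. There are 200 camera calls.

## Working session

There is one attempt and no reset: what is moved stays moved. The work goes in short steps, Python scripts to look and compute and a tool call to move; the robot and the scene stay as the last step left them, time stands still between calls to the robot, and variables do not carry over. Pictures are saved under pics/ and viewed, about 8 in all and at most 12, crops included, and the job is handed in when it is done.

Besides the shell and the picture viewer there is one more tool, called after "Request:" as name(argument=value, ...) on one line, values as JSON. servo_tool: Moves the arm, as the interface text tells. Its arguments: {"type":"object","properties":{"plan":{"type":"array"},"force":{"type":"number"}},"required":["plan"]}

```bash
mkdir -p pics
python3 - <<'E'
from cell import env
import cv2,numpy as np
for n in ("side","top"):
    c=env.read_camera(n); cv2.imwrite(f"pics/{n}0.png",c["image"])
    R=cv2.Rodrigues(np.array(c["rvec"]))[0]; print(n,c["fx"],c["cx"],c["cy"],(-R.T@np.array(c["tvec"]).ravel()).round(3)); print(R.round(2))
print(env.get_obs())
E
```

```text
side 473.54246024304115 273.8638774698103 209.75749423012786 [0.503 0.726 0.642]
[[-1.   -0.03  0.01]
 [-0.02  0.54 -0.84]
 [ 0.02 -0.84 -0.54]]
top 407.6957242195894 272.98384108418253 209.67264993977074 [ 0.457 -0.046  0.983]
[[ 0.01 -1.    0.  ]
 [-0.99 -0.01 -0.1 ]
 [ 0.1   0.   -0.99]]
{'time_s': 0.1, 'qpos': array([65.03756124, 18.43550336, -4.01539155, 83.16724122,  1.29533833,
       78.53906891, -3.25991223]), 'joint_velocities': array([-0.07642083, -0.06627611,  0.04159041, -0.12987603,  0.02920199,
       -0.04211694, -0.00801035]), 'effort': array([ 1.20837849e-04, -4.92568481e+01, -4.05607726e-01, -3.13398385e+01,
       -6.40556845e-02,  3.95608367e-02,  8.01021133e-05]), 'tool_pos': array([ 0.28234164, -0.58494546,  0.22156889]), 'tool_rot': array([-1.79903433e+02,  5.68997902e-03,  2.57720458e+01]), 'force': array([-0.27478148, -0.11096034,  0.18582723]), 'wrist_torque': array([-0.0157541 ,  0.032795  ,  0.02172291]), 'grip_width': 0.086903505869971}
```

View pics/top0.png

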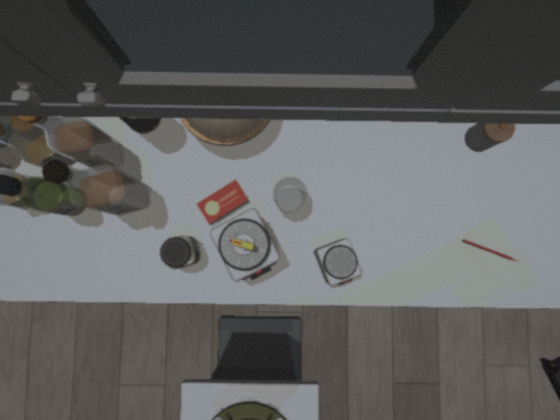

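View pics/side0.png

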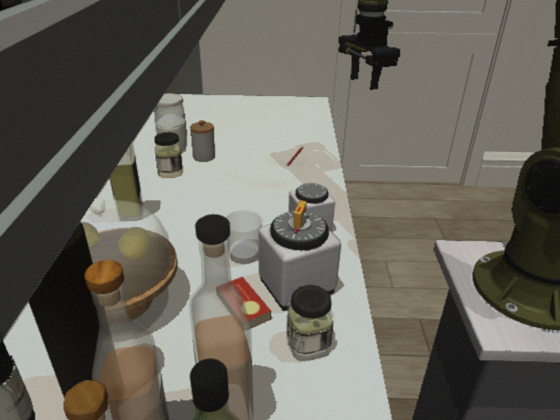

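The top view shows the large dial at about (244,245), with the yellow screw bar on it and its red pointer towards (231,241). The glass is at (290,195), the jar at (178,251) and the match box at (223,202). The side view shows the bar at (300,215). Next I'll measure them.

```bash
cat > h.py <<'E'
from cell import env
import cv2,numpy as np
def cast(c,uv,z):
    R=cv2.Rodrigues(np.array(c["rvec"]))[0]; o=-R.T@np.array(c["tvec"]).ravel()
    d=R.T@np.array([(uv[0]-c["cx"])/c["fx"],(uv[1]-c["cy"])/c["fy"],1]); return o+d*(z-o[2])/d[2]
def proj(c,p):
    K=np.array([[c["fx"],0,c["cx"]],[0,c["fy"],c["cy"]],[0,0,1]])
    return cv2.projectPoints(np.array([p],float),np.array(c["rvec"]),np.array(c["tvec"]),K,None)[0].ravel()
E
python3 - <<'E'
from h import *
c=env.read_camera("top"); im=c["image"]
hsv=cv2.cvtColor(im,cv2.COLOR_BGR2HSV)
roi=np.zeros(im.shape[:2],np.uint8); cv2.circle(roi,(244,245),24,255,-1)
yel=cv2.inRange(hsv,(10,110,60),(35,255,255))&roi
red=(cv2.inRange(hsv,(0,110,50),(8,255,255))|cv2.inRange(hsv,(172,110,50),(180,255,255)))&roi
for n,m,z in(("yel",yel,.19),("red",red,.17)):
    p=cv2.findNonZero(m); print(n,len(p),p.mean(axis=(0,1)),cast(c,p.mean(axis=(0,1)),z).round(4),cv2.minAreaRect(p))
# dark dial
g=cv2.cvtColor(im,cv2.COLOR_BGR2GRAY)
cs=cv2.HoughCircles(cv2.resize(g,None,fx=3,fy=3,interpolation=cv2.INTER_CUBIC)[600:900,600:870],cv2.HOUGH_GRADIENT,1,50,param1=80,param2=25,minRadius=60,maxRadius=100)
print(cs)
if cs is not None:
    u=(cs[0,0,:2]+600)/3-1/3; print(u,cast(c,u,.15))
for n,u,z in(("glass",(290,195),.09),("jar",(178,251),.11),("match",(223,202),.022)): print(n,cast(c,u,z).round(3))
A=cv2.resize(im[185:285,155:315],None,fx=5,fy=5,interpolation=cv2.INTER_CUBIC)
s=env.read_camera("side"); cv2.imwrite("pics/a.png",A)
cv2.imwrite("pics/b.png",cv2.resize(s["image"][180:310,220:350],None,fx=4.5,fy=4.5,interpolation=cv2.INTER_CUBIC))
E
```

```text
yel 107 [242.73831776 244.01869159] [0.4689 0.0115 0.19  ] ((242.25473022460938, 243.85848999023438), (21.840328216552734, 5.082340717315674), 15.945395469665527)Traceback (most recent call last):
  File "<stdin>", line 8, in <module>
TypeError: object of type 'NoneType' has no len()
```

Run:
```python
from h import *
c=env.read_camera("top"); im=c["image"]
g=cv2.cvtColor(im,cv2.COLOR_BGR2GRAY)
cs=cv2.HoughCircles(cv2.resize(g,None,fx=3,fy=3,interpolation=cv2.INTER_CUBIC)[600:900,600:870],cv2.HOUGH_GRADIENT,1,50,param1=80,param2=25,minRadius=60,maxRadius=100)
print(cs)
if cs is not None:
    u=(cs[0,0,:2]+600)/3-1/3; print(u,cast(c,u,.15))
for n,u,z in(("glass",(290,195),.09),("jar",(178,251),.11),("match",(223,202),.022)): print(n,cast(c,u,z).round(3))
A=cv2.resize(im[185:285,155:315],None,fx=5,fy=5,interpolation=cv2.INTER_CUBIC)
s=env.read_camera("side"); cv2.imwrite("pics/a.png",A)
cv2.imwrite("pics/b.png",cv2.resize(s["image"][180:310,220:350],None,fx=4.5,fy=4.5,interpolation=cv2.INTER_CUBIC))
```

```text
[[[134.5 133.5  78.7]]]
[244.5     244.16667] [0.46928447 0.01084751 0.15      ]
glass [ 0.58  -0.083  0.09 ]
jar [0.454 0.155 0.11 ]
match [0.57  0.073 0.022]
```

View pics/a.png

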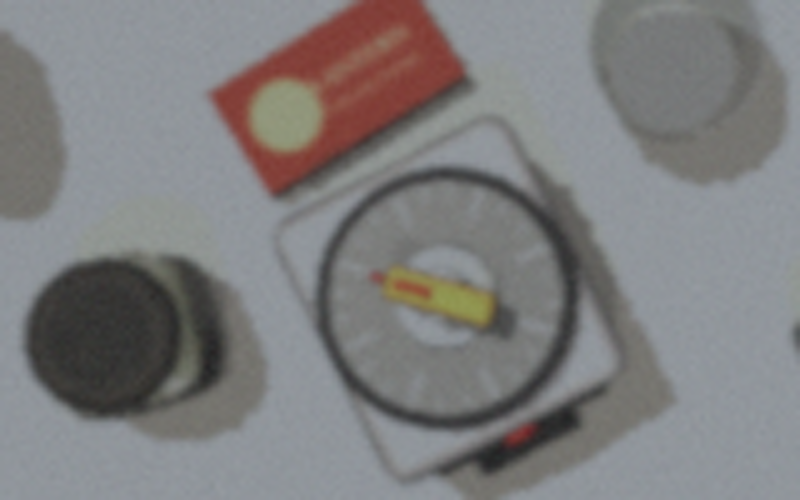

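View pics/b.png

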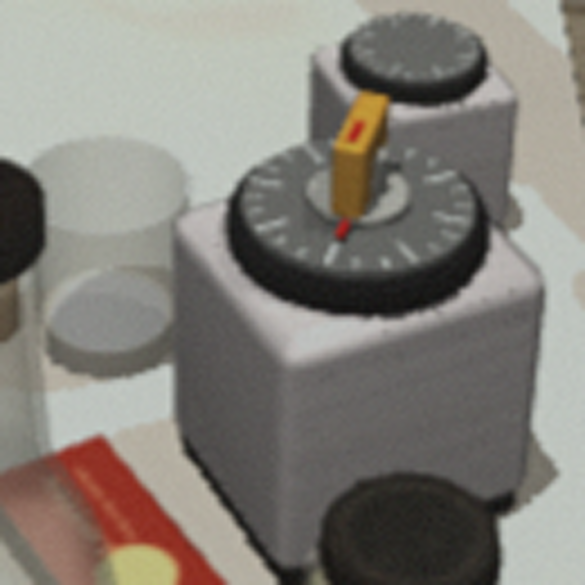

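The bar's red end points at a yaw of about 74°, and the screw axis is at (0.469, 0.011). I'll move above it at constant yaw first.

Request:
servo_tool(plan=[[1, [2.6, -2.8, -0.2], [0, 0, 0]], [1, [2.6, -2.8, -0.2], [0, 0, 0]], [1, [2.6, -2.8, -0.2], [0, 0, 0]], [1, [2.6, -2.8, -0.2], [0, 0, 0]], [1, [2.6, -2.8, -0.2], [0, 0, 0]], [1, [2.6, -2.8, -0.2], [0, 0, 0]], [1, [2.6, -2.8, -0.2], [0, 0, 0]], [1, [2.6, -2.8, -0.2], [0, 0, 0]], [1, [2.6, -2.8, -0.2], [0, 0, 0]], [1, [2.6, -2.8, -0.2], [0, 0, 0]], [1, [2.6, -2.8, -0.2], [0, 0, 0]], [1, [2.6, -2.8, -0.2], [0, 0, 0]], [1, [2.6, -2.8, -0.2], [0, 0, 0]], [1, [2.6, -2.8, -0.2], [0, 0, 0]], [1, [0, 0, 0], [0, 0, 0]]], force=40)

```text
time_s: 1.5
tool_pos: [0.4442, -0.0523, 0.247]
tool_rot: [179.9, 0.1, 25.3]
force: [-0.5, 0.6, 0.3]
grip_width: 0.0871
```

Request:
servo_tool(plan=[[1, [2.5, -2.3, 0], [0, 0, 0]], [1, [2.5, -2.3, 0], [0, 0, 0]], [1, [0, 0, 0], [0, 0, -7]], [1, [0, 0, 0], [0, 0, -7]], [1, [0, 0, 0], [0, 0, -7]], [1, [0, 0, 0], [0, 0, -7]], [1, [0, 0, 0], [0, 0, -7]], [1, [0, 0, 0], [0, 0, -7]], [1, [0, 0, 0], [0, 0, -7]], [1, [0, 0, 0], [0, 0, 0]]])

```text
time_s: 2.33
tool_pos: [0.47, 0.0165, 0.2473]
tool_rot: [179.9, 0.2, 75.5]
force: [0.4, 0.5, 0.1]
grip_width: 0.0872
```

Run:
```python
from h import *
o=env.get_obs(); print({k:np.round(v,3) for k,v in o.items()})
c=env.read_camera("top"); s=env.read_camera("side")
R=cv2.Rodrigues(np.array(c["rvec"]))[0]
for cc in (c,s): print(proj(cc,(.469,.011,.19)))
a=cv2.resize(c["image"][185:285,180:310],(520,400),interpolation=cv2.INTER_CUBIC)
x,y=np.int32(proj(s,(.469,.011,.19)))
b=cv2.resize(s["image"][y-80:y+50,x-35:x+35],(215,400),interpolation=cv2.INTER_CUBIC)
cv2.imwrite("pics/c.png",np.hstack([a,b]))
```

```text
{'time_s': np.float64(2.333), 'qpos': array([ 32.805,  -3.658, -36.253, 104.282,  -1.941,  78.626, -17.516]), 'joint_velocities': array([ 0.116, -0.098, -0.051,  0.181, -0.048, -0.071, -5.988]), 'effort': array([-8.9000e-02, -2.2377e+01,  1.1070e+00, -3.1333e+01, -4.6000e-02,
        1.7000e-02,  1.1380e+00]), 'tool_pos': array([0.47 , 0.016, 0.247]), 'tool_rot': array([179.872,   0.231,  75.496]), 'force': array([0.367, 0.508, 0.119]), 'wrist_torque': array([ 0.039, -0.113, -0.048]), 'grip_width': np.float64(0.087)}
[243.00435579 243.98631146]
[300.88559324 204.50900811]
```

View pics/c.png

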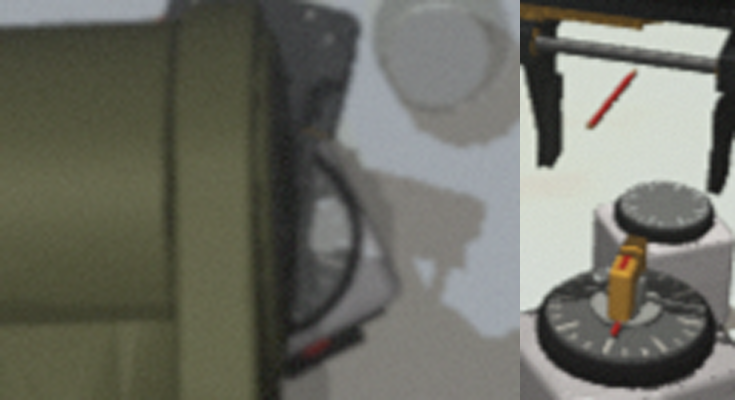

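The side view shows the open jaws straddling the bar, with room on both sides. I'll correct y, then descend.

Request:
servo_tool(plan=[[1, [-0.55, 0, 0], [0, 0, 1]], [1, [0, 0, 2], [0, 0, 0]], [1, [0, 0, 2], [0, 0, 0]], [1, [0, 0, 2], [0, 0, 0]], [1, [0, 0, 1.5], [0, 0, 0]], [1, [0, 0, 0.5], [0, 0, 0]], [1, [0, 0, 0], [0, 0, 0]]])

```text
time_s: 3.02
tool_pos: [0.4695, 0.007, 0.1659]
tool_rot: [179.6, 0.3, 72.7]
force: [-0.7, -0.2, -0.3]
grip_width: 0.0869
```

Request:
servo_tool(plan=[[1, [0.35, 0, 0.3], [0, 0, -0.7]], [1, [0, 0, 0], [0, 0, 0]], [0, [0, 0, 0], [0, 0, 0]], [0, [0, 0, 0], [0, 0, 0]], [0, [0, 0, 0], [0, 0, 0]], [0, [0, 0, 0], [0, 0, 0]], [0, [0, 0, 0], [0, 0, 0]], [0, [0, 0, 0], [0, 0, 0]], [0, [0, 0, 0], [0, 0, 0]], [0, [0, 0, 0], [0, 0, 0]], [0, [0, 0, 0], [0, 0, 0]], [0, [0, 0, 0], [0, 0, 0]]], force=40)

```text
time_s: 4.02
tool_pos: [0.4734, 0.0102, 0.1673]
tool_rot: [179.2, 0.2, 73.2]
force: [-4.7, 1.0, 2.3]
grip_width: 0.028
```

```bash
cat > s.py <<'E'
from h import *
o=env.get_obs(); print({k:np.round(o[k],3).tolist() for k in("time_s","qpos","tool_pos","tool_rot","force","wrist_torque","grip_width")}, o["effort"][6].round(3))
E
python3 s.py
```

```text
{'time_s': 4.017, 'qpos': [32.582, -0.293, -36.924, 110.937, 0.338, 68.66, -21.278], 'tool_pos': [0.473, 0.01, 0.167], 'tool_rot': [179.228, 0.228, 73.184], 'force': [-4.686, 1.022, 2.259], 'wrist_torque': [0.341, 1.184, -0.004], 'grip_width': 0.028} 0.007
```

Request:
servo_tool(plan=[[0, [0, 0, 0], [0, 0, 0]], [0, [0, 0, 0], [0, 0, 0]], [0, [0, 0, 0], [0, 0, 0]], [0, [0, 0, 0], [0, 0, 0]]])

```text
time_s: 4.35
tool_pos: [0.4698, 0.0113, 0.1672]
tool_rot: [179.7, 0.3, 73.2]
force: [-1.1, 0.4, 1.2]
grip_width: 0.0203
```

```bash
python3 s.py
```

```text
{'time_s': 4.35, 'qpos': [32.538, -0.358, -36.969, 110.993, 0.217, 69.13, -21.279], 'tool_pos': [0.47, 0.011, 0.167], 'tool_rot': [179.697, 0.331, 73.228], 'force': [-1.141, 0.401, 1.171], 'wrist_torque': [-0.069, 0.035, 0.022], 'grip_width': 0.02} -0.002
```

Request:
servo_tool(plan=[[0, [0, 0, 0], [0, 0, 0]], [0, [0, 0, 0], [0, 0, 0]], [0, [0, 0, 0], [0, 0, 0]], [0, [0, 0, 0], [0, 0, 0]], [0, [0, 0, 0], [0, 0, 0]], [0, [0, 0, 0], [0, 0, 0]]])

```text
time_s: 4.85
tool_pos: [0.4699, 0.0113, 0.1672]
tool_rot: [179.7, 0.3, 73.2]
force: [-0.3, 0.7, 1.9]
grip_width: 0.0204
```

```bash
python3 s.py
```

```text
{'time_s': 4.85, 'qpos': [32.546, -0.345, -36.964, 110.981, 0.203, 69.137, -21.28], 'tool_pos': [0.47, 0.011, 0.167], 'tool_rot': [179.709, 0.314, 73.208], 'force': [-0.318, 0.704, 1.908], 'wrist_torque': [0.054, 0.127, 0.011], 'grip_width': 0.02} -0.004
```

Run:
```python
from h import *
s=env.read_camera("side"); b=cv2.resize(s["image"][150:260,245:355],(600,600),interpolation=cv2.INTER_CUBIC); cv2.imwrite("pics/d.png",cv2.convertScaleAbs(b,alpha=1.5,beta=10))
```

```text
(no output)
```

View pics/d.png

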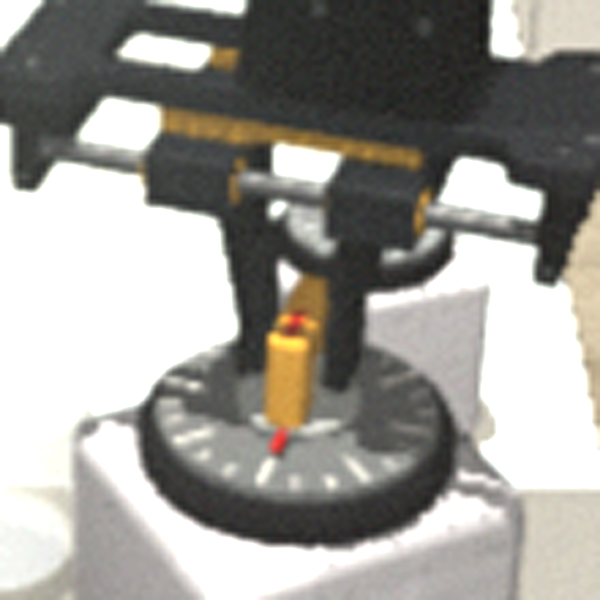

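Run:
```python
from h import *
s=env.read_camera("side"); c=env.read_camera("top")
f=lambda p:((proj(s,p)-[245,150])*600/110).round(0)
C=np.array([.469,.011])
for z in (.153,.158): print("axis",f((*C,z)))
for y in(50,60,70,75,80,90,100):
    d=np.array([np.cos(np.radians(y)),np.sin(np.radians(y))])
    print(y,"tip",f((*(C+.03*d),.155)),"end+",f((*(C+.022*d),.19)),"end-",f((*(C-.022*d),.19)), "topview",((proj(c,(*(C+.022*d),.19))-[155,185])*5).round(0),((proj(c,(*(C-.022*d),.19))-[155,185])*5).round(0))
```

```text
axis [300. 391.]
axis [301. 378.]
50 tip [243. 424.] end+ [262. 324.] end- [346. 271.] topview [397. 258.] [483. 332.]
60 tip [256. 430.] end+ [272. 328.] end- [337. 268.] topview [391. 266.] [489. 324.]
70 tip [271. 434.] end+ [283. 331.] end- [326. 265.] topview [387. 275.] [493. 315.]
75 tip [278. 435.] end+ [288. 332.] end- [321. 264.] topview [386. 280.] [495. 310.]
80 tip [286. 437.] end+ [294. 333.] end- [315. 263.] topview [384. 284.] [496. 306.]
90 tip [302. 438.] end+ [306. 334.] end- [303. 262.] topview [383. 294.] [497. 296.]
100 tip [318. 437.] end+ [318. 334.] end- [292. 262.] topview [384. 304.] [496. 286.]
```

The bar yaw of about 75° agrees in both views. The grip reads 20 mm against a 14 mm bar, so I'll test it with a turn of about 15° and check the pointer.

Request:
servo_tool(plan=[[0, [0, 0, 0], [0, 0, 3]], [0, [0, 0, 0], [0, 0, 3]], [0, [0, 0, 0], [0, 0, 3]], [0, [0, 0, 0], [0, 0, 3]], [0, [0, 0, 0], [0, 0, 3]], [0, [0, 0, 0], [0, 0, 0]], [0, [0, 0, 0], [0, 0, 0]]])

```text
time_s: 5.58
tool_pos: [0.47, 0.0112, 0.1672]
tool_rot: [179.6, 0.2, 57.6]
force: [-0.7, 0.9, 1.5]
grip_width: 0.0203
```

```bash
cat > pt.py <<'E'
# red pointer angle from side view
from h import *
import time
s=env.read_camera("side"); im=s["image"]; hsv=cv2.cvtColor(im,cv2.COLOR_BGR2HSV)
red=cv2.inRange(hsv,(0,120,60),(7,255,255))|cv2.inRange(hsv,(172,120,60),(180,255,255))
n,l,st,ce=cv2.connectedComponentsWithStats(red[190:260,260:345])
for i in range(1,n):
    if st[i,4]<3: continue
    u=ce[i]+[260,190]
    for z in(.155,.19):
        p=cast(s,u,z)-[.469,.011,0]; print(u.round(1),st[i,4],"z",z,"r",np.hypot(p[0],p[1]).round(4),"yaw",np.degrees(np.arctan2(p[1],p[0])).round(1))
E
python3 s.py; python3 pt.py
```

```text
{'time_s': 5.583, 'qpos': [32.598, -0.342, -37.022, 110.98, 0.227, 69.123, -36.882], 'tool_pos': [0.47, 0.011, 0.167], 'tool_rot': [179.613, 0.232, 57.622], 'force': [-0.72, 0.863, 1.452], 'wrist_torque': [-0.044, 0.235, -0.008], 'grip_width': 0.02} -0.097
[297.5 208. ] 6 z 0.155 r 0.0429 yaw -84.5
[297.5 208. ] 6 z 0.19 r 0.0133 yaw 62.2
[292.2 229.5] 12 z 0.155 r 0.0318 yaw 62.7
[292.2 229.5] 12 z 0.19 r 0.0792 yaw 78.4
```

Request:
servo_tool(plan=[[0, [0, 0, 0], [0, 0, 3]], [0, [0, 0, 0], [0, 0, 3]], [0, [0, 0, 0], [0, 0, 3]], [0, [0, 0, 0], [0, 0, 3]], [0, [0, 0, 0], [0, 0, 3]], [0, [0, 0, 0], [0, 0, 2]]])

```text
time_s: 6.13
tool_pos: [0.4701, 0.0111, 0.1672]
tool_rot: [179.5, 0.1, 40.3]
force: [-0.2, -0.2, 0.6]
grip_width: 0.0205
```

```bash
python3 s.py; python3 pt.py|grep 0.155; python3 s.py
```

```text
{'time_s': 6.133, 'qpos': [32.659, -0.337, -37.084, 110.976, 0.246, 69.112, -54.18], 'tool_pos': [0.47, 0.011, 0.167], 'tool_rot': [179.544, 0.107, 40.332], 'force': [-0.176, -0.208, 0.617], 'wrist_torque': [0.045, 0.214, 0.004], 'grip_width': 0.021} 0.247
[295.7 207.7] 6 z 0.155 r 0.0443 yaw -80.2
[288.8 227.8] 12 z 0.155 r 0.0309 yaw 48.5
{'time_s': 6.183, 'qpos': [32.657, -0.336, -37.083, 110.977, 0.243, 69.111, -54.241], 'tool_pos': [0.47, 0.011, 0.167], 'tool_rot': [179.546, 0.105, 40.271], 'force': [-1.014, 0.398, -0.005], 'wrist_torque': [0.066, 0.173, 0.04], 'grip_width': 0.02} -0.115
```

Request:
servo_tool(plan=[[0, [0, 0, 0], [0, 0, 0]], [0, [0, 0, 0], [0, 0, 0]], [0, [0, 0, 0], [0, 0, 0]], [0, [0, 0, 0], [0, 0, 0]]], force=60)

```text
time_s: 6.52
tool_pos: [0.4701, 0.0111, 0.1672]
tool_rot: [179.5, 0.1, 40.6]
force: [-1.1, -0.6, 1.3]
grip_width: 0.0195
```

```bash
python3 s.py; python3 pt.py
python3 - <<'E'
from h import *
s=env.read_camera("side"); b=cv2.resize(s["image"][175:250,255:345],(720,600),interpolation=cv2.INTER_CUBIC); cv2.imwrite("pics/e.png",cv2.convertScaleAbs(b,alpha=1.6,beta=15))
E
```

```text
{'time_s': 6.517, 'qpos': [32.657, -0.336, -37.082, 110.976, 0.243, 69.111, -53.946], 'tool_pos': [0.47, 0.011, 0.167], 'tool_rot': [179.546, 0.107, 40.565], 'force': [-1.102, -0.593, 1.311], 'wrist_torque': [0.034, 0.171, 0.011], 'grip_width': 0.019} -0.003
[295.6 207.5] 8 z 0.155 r 0.0449 yaw -80.2
[295.6 207.5] 8 z 0.19 r 0.014 yaw 47.3
[289.  227.6] 13 z 0.155 r 0.0304 yaw 48.4
[289.  227.6] 13 z 0.19 r 0.0755 yaw 73.7
```

View pics/e.png

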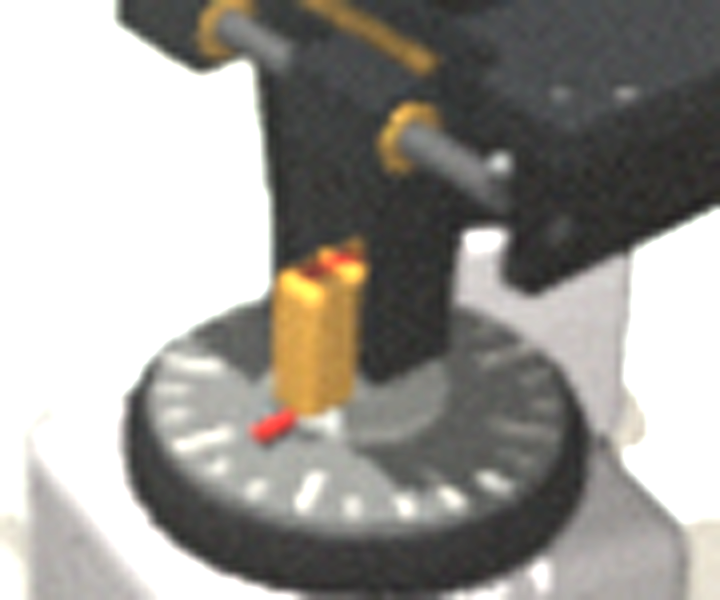

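The grip closed by 0.9 mm under more force, so the pads are compliant and firmly on the bar. The pointer follows the tool. From here I'll feel for the bottom in 4° steps.

Request:
servo_tool(plan=[[0, [0, 0, 0], [0, 0, 2]], [0, [0, 0, 0], [0, 0, 2]]])

```text
time_s: 6.78
tool_pos: [0.4701, 0.0111, 0.1672]
tool_rot: [179.5, 0.1, 36.5]
force: [-0.5, -0.1, 0.7]
grip_width: 0.0196
```

```bash
cat > t.py <<'E'
from cell import env
o=env.get_obs(); print(o["tool_rot"][2].round(2),"tz",o["wrist_torque"].round(3),"q7eff",o["effort"][6].round(3),o["qpos"][6].round(1))
E
python3 t.py
```

```text
36.48 tz [0.023 0.169 0.022] q7eff 0.433 -58.0
```

Request:
servo_tool(plan=[[0, [0, 0, 0], [0, 0, 2]], [0, [0, 0, 0], [0, 0, 2]]])

```text
time_s: 6.95
tool_pos: [0.4701, 0.0111, 0.1672]
tool_rot: [179.5, 0.0, 32.3]
force: [-1.0, 0.1, 0.6]
grip_width: 0.0199
```

```bash
python3 t.py
```

```text
32.34 tz [-0.026  0.199  0.012] q7eff 0.412 -62.2
```

Request:
servo_tool(plan=[[0, [0, 0, 0], [0, 0, 2]], [0, [0, 0, 0], [0, 0, 2]]])

```text
time_s: 7.12
tool_pos: [0.4701, 0.011, 0.1672]
tool_rot: [179.5, 0.0, 28.2]
force: [-1.1, 0.3, 0.4]
grip_width: 0.0192
```

```bash
python3 t.py; python3 pt.py
```

```text
28.19 tz [0.015 0.171 0.055] q7eff 0.411 -66.3
[296.5 206.7] 6 z 0.155 r 0.0477 yaw -82.9
[296.5 206.7] 6 z 0.19 r 0.0109 yaw 43.4
[287.3 226.2] 12 z 0.155 r 0.0296 yaw 38.3
[287.3 226.2] 12 z 0.19 r 0.0725 yaw 70.7
```

Request:
servo_tool(plan=[[0, [0, 0, 0], [0, 0, 2]], [0, [0, 0, 0], [0, 0, 2]]])

```text
time_s: 7.33
tool_pos: [0.4701, 0.011, 0.1672]
tool_rot: [179.5, -0.0, 24.1]
force: [-0.9, 0.5, 1.7]
grip_width: 0.0199
```

```bash
python3 t.py
```

```text
24.09 tz [0.017 0.192 0.061] q7eff 0.387 -70.4
```

Request:
servo_tool(plan=[[0, [0, 0, 0], [0, 0, 2]], [0, [0, 0, 0], [0, 0, 2]]])

```text
time_s: 7.5
tool_pos: [0.4701, 0.011, 0.1672]
tool_rot: [179.5, -0.1, 20.0]
force: [-0.2, 1.2, 1.2]
grip_width: 0.0198
```

```bash
python3 t.py
```

```text
20.03 tz [0.01  0.229 0.025] q7eff 0.4 -74.5
```

Request:
servo_tool(plan=[[0, [0, 0, 0], [0, 0, 2]], [0, [0, 0, 0], [0, 0, 2]]])

```text
time_s: 7.67
tool_pos: [0.4701, 0.011, 0.1672]
tool_rot: [179.5, -0.1, 16.0]
force: [-0.3, -1.0, 1.4]
grip_width: 0.0195
```

```bash
python3 t.py
```

```text
15.97 tz [0.042 0.195 0.057] q7eff 0.4 -78.6
```

Request:
servo_tool(plan=[[0, [0, 0, 0], [0, 0, 2]], [0, [0, 0, 0], [0, 0, 2]]])

```text
time_s: 7.83
tool_pos: [0.4702, 0.0109, 0.1672]
tool_rot: [179.5, -0.1, 11.9]
force: [-0.1, -0.0, 1.8]
grip_width: 0.0199
```

```bash
python3 t.py; python3 pt.py | grep 0.155
```

```text
11.9 tz [0.103 0.223 0.08 ] q7eff 0.4 -82.6
[285.6 224.2] 13 z 0.155 r 0.0291 yaw 25.2
```

Request:
servo_tool(plan=[[0, [0, 0, 0], [0, 0, 2]], [0, [0, 0, 0], [0, 0, 2]]])

```text
time_s: 8.05
tool_pos: [0.4701, 0.0109, 0.1672]
tool_rot: [179.5, -0.2, 7.9]
force: [0.2, -0.3, 1.6]
grip_width: 0.0196
```

```bash
sed -i 's/(.155,.19)/(.152,.155)/' pt.py; python3 t.py; python3 pt.py
```

```text
7.88 tz [ 0.012  0.183 -0.018] q7eff 0.38 -86.7
[285.3 223.5] 11 z 0.152 r 0.0275 yaw 12.4
[285.3 223.5] 11 z 0.155 r 0.0288 yaw 20.8
```

Request:
servo_tool(plan=[[0, [0, 0, 0], [0, 0, 2]], [0, [0, 0, 0], [0, 0, 2]]])

```text
time_s: 8.27
tool_pos: [0.4702, 0.0108, 0.1672]
tool_rot: [179.5, -0.2, 3.9]
force: [-1.2, -0.0, 1.1]
grip_width: 0.0198
```

```bash
python3 t.py
```

```text
3.91 tz [-0.007  0.23   0.01 ] q7eff 0.376 -90.6
```

Request:
servo_tool(plan=[[0, [0, 0, 0], [0, 0, 2]], [0, [0, 0, 0], [0, 0, 2]]])

```text
time_s: 8.43
tool_pos: [0.4702, 0.0108, 0.1672]
tool_rot: [179.5, -0.2, -0.0]
force: [-0.6, 0.2, 1.0]
grip_width: 0.0195
```

```bash
python3 t.py
```

```text
-0.01 tz [0.024 0.275 0.125] q7eff 0.271 -94.5
```

Request:
servo_tool(plan=[[0, [0, 0, 0], [0, 0, 1]], [0, [0, 0, 0], [0, 0, 1]]])

```text
time_s: 8.6
tool_pos: [0.4701, 0.0108, 0.1672]
tool_rot: [179.5, -0.2, -1.9]
force: [-1.0, 0.1, 1.3]
grip_width: 0.0197
```

```bash
python3 t.py; python3 pt.py; python3 t.py
```

```text
-1.9 tz [0.007 0.242 0.245] q7eff -0.086 -96.5
[284.7 222.5] 11 z 0.152 r 0.028 yaw 5.0
[284.7 222.5] 11 z 0.155 r 0.0288 yaw 13.7
-1.96 tz [0.067 0.224 0.293] q7eff -0.278 -96.5
```

Torque is rising: 0.125 at yaw 0, then 0.25–0.29 at −1.95, which is the bottom. I'll hold it snug for about 0.3 s.

Request:
servo_tool(plan=[[0, [0, 0, 0], [0, 0, 0.3]], [0, [0, 0, 0], [0, 0, 0.2]], [0, [0, 0, 0], [0, 0, 0.2]], [0, [0, 0, 0], [0, 0, 0.2]]])

```text
time_s: 8.98
tool_pos: [0.4702, 0.0108, 0.1672]
tool_rot: [179.5, -0.3, -2.7]
force: [-1.8, -0.6, 1.6]
grip_width: 0.0195
```

```bash
python3 t.py; python3 pt.py; python3 t.py
```

```text
-2.69 tz [-0.01   0.197  0.269] q7eff -0.282 -97.3
[284.7 222.5] 11 z 0.152 r 0.028 yaw 5.0
[284.7 222.5] 11 z 0.155 r 0.0288 yaw 13.7
-2.71 tz [0.071 0.222 0.339] q7eff -0.324 -97.3
```

Request:
servo_tool(plan=[[0, [0, 0, 0], [0, 0, -1.5]], [0, [0, 0, 0], [0, 0, -1.5]]])

```text
time_s: 9.2
tool_pos: [0.4701, 0.0108, 0.1672]
tool_rot: [179.5, -0.2, 0.4]
force: [-0.7, 0.2, 1.7]
grip_width: 0.02
```

```bash
python3 t.py; python3 pt.py; python3 t.py
```

```text
0.36 tz [0.04  0.207 0.094] q7eff -0.46 -94.2
[284.8 222.6] 9 z 0.152 r 0.028 yaw 5.7
[284.8 222.6] 9 z 0.155 r 0.0287 yaw 14.3
0.43 tz [0.066 0.245 0.101] q7eff -0.08 -94.2
```

Request:
servo_tool(plan=[[0, [0, 0, 0], [0, 0, -3]], [0, [0, 0, 0], [0, 0, -3]], [0, [0, 0, 0], [0, 0, -3]], [0, [0, 0, 0], [0, 0, -3]], [0, [0, 0, 0], [0, 0, -3]], [0, [0, 0, 0], [0, 0, -3]], [0, [0, 0, 0], [0, 0, -3]], [0, [0, 0, 0], [0, 0, -3]], [0, [0, 0, 0], [0, 0, -3]], [0, [0, 0, 0], [0, 0, -3]], [0, [0, 0, 0], [0, 0, -3]], [0, [0, 0, 0], [0, 0, -3]], [0, [0, 0, 0], [0, 0, -3]], [0, [0, 0, 0], [0, 0, -3]], [0, [0, 0, 0], [0, 0, -2]], [0, [0, 0, 0], [0, 0, 0]], [0, [0, 0, 0], [0, 0, 0]]])

```text
time_s: 10.67
tool_pos: [0.4701, 0.0111, 0.1672]
tool_rot: [179.7, -0.0, 45.2]
force: [-0.3, 0.3, 1.3]
grip_width: 0.0194
```

```bash
python3 t.py; python3 pt.py; python3 t.py
```

```text
45.21 tz [-0.002  0.139 -0.005] q7eff 0.082 -49.0
[296.1 207.6] 7 z 0.152 r 0.0492 yaw -82.4
[296.1 207.6] 7 z 0.155 r 0.0446 yaw -81.4
[289.4 228.2] 12 z 0.152 r 0.0281 yaw 46.5
[289.4 228.2] 12 z 0.155 r 0.0314 yaw 51.7
45.21 tz [-0.033  0.146  0.019] q7eff 0.021 -49.0
```

Run:
```python
from h import *
from scipy.optimize import least_squares
s=env.read_camera("side")
D=[(57.6,292.2,229.5),(40.5,289,227.6),(28.2,287.3,226.2),(11.9,285.6,224.2),(7.9,285.3,223.5),(45.2,289.4,228.2)]
t=np.radians([d[0] for d in D]); P=np.array([cast(s,d[1:],.152)[:2] for d in D])
f=lambda a,g:np.r_[P[:,0]-a[0]-a[2]*np.cos(g*t+a[3]),P[:,1]-a[1]-a[2]*np.sin(g*t+a[3])]
for g in(.8,.9,1,1.1):
    q=least_squares(f,[.469,.011,.027,.05],args=(g,)); print(g,q.x.round(4),np.degrees(q.x[3]).round(1),"rms mm",1e3*np.sqrt((q.fun**2).mean()))
    a=q.x; 
    for u in((284.7,222.5),):
        p=cast(s,u,.152)[:2]-a[:2]; print("wound yaw",np.degrees(np.arctan2(p[1],p[0])), "now",np.degrees(g*t[-1]+a[3]))
```

```text
0.8 [0.4649 0.0091 0.0318 0.1358] 7.8 rms mm 0.2454688795495405
wound yaw 7.8882144456700365 now 43.94241987168046
0.9 [0.4679 0.0111 0.0284 0.0808] 4.6 rms mm 0.2626586993408623
wound yaw 4.908057655810432 now 45.312107169235865
1 [0.4703 0.0127 0.0256 0.0259] 1.5 rms mm 0.29547764644352037
wound yaw 1.9948264080811766 now 46.681987821646864
1.1 [ 0.4723  0.014   0.0234 -0.0291] -1.7 rms mm 0.3395954346933409
wound yaw -0.8451371554319378 now 48.05215640429878
```

Backed off about 42.5° so far. I'll add 3°, settle, then open and leave upward.

Request:
servo_tool(plan=[[0, [0, 0, 0], [0, 0, -3]], [0, [0, 0, 0], [0, 0, 0]], [0, [0, 0, 0], [0, 0, 0]]])

```text
time_s: 11.02
tool_pos: [0.4701, 0.0111, 0.1672]
tool_rot: [179.7, -0.0, 48.1]
force: [-1.6, 0.3, 1.1]
grip_width: 0.0199
```

```bash
python3 t.py; python3 pt.py
```

```text
48.11 tz [-0.02   0.136 -0.003] q7eff 0.062 -46.1
[296.4 207.9] 7 z 0.152 r 0.0481 yaw -82.9
[296.4 207.9] 7 z 0.155 r 0.0435 yaw -81.9
[290.2 228.5] 12 z 0.152 r 0.0278 yaw 49.5
[290.2 228.5] 12 z 0.155 r 0.0312 yaw 54.5
```

Request:
servo_tool(plan=[[1, [0, 0, 0], [0, 0, 0]], [1, [0, 0, 0], [0, 0, 0]], [1, [0, 0, 0], [0, 0, 0]], [1, [0, 0, 0], [0, 0, 0]], [1, [0, 0, 0], [0, 0, 0]], [1, [0, 0, 0], [0, 0, 0]], [1, [0, 0, 0], [0, 0, 0]], [1, [0, 0, 0], [0, 0, 0]], [1, [0, 0, -1], [0, 0, 0]], [1, [0, 0, -2], [0, 0, 0]], [1, [0, 0, -2], [0, 0, 0]], [1, [0, 0, -2], [0, 0, 0]], [1, [0, 0, -2], [0, 0, 0]], [1, [0, 0, 0], [0, 0, 0]]])

```text
time_s: 12.23
tool_pos: [0.4691, 0.0116, 0.2628]
tool_rot: [179.8, -0.0, 48.0]
force: [-0.0, 0.9, 0.8]
grip_width: 0.0867
```

```bash
python3 t.py; python3 pt.py
```

```text
47.95 tz [-0.001 -0.103 -0.047] q7eff 0.049 -44.0
[296.5 208. ] 6 z 0.152 r 0.0476 yaw -83.0
[296.5 208. ] 6 z 0.155 r 0.043 yaw -82.0
[290.2 228.5] 12 z 0.152 r 0.0278 yaw 49.5
[290.2 228.5] 12 z 0.155 r 0.0312 yaw 54.5
```

Releasing did not move the pointer. I'll swing aside so I can check the bar from the top camera.

Request:
servo_tool(plan=[[1, [-2.5, 3.2, -0.3], [0, 0, 0]], [1, [-2.5, 3.2, -0.3], [0, 0, 0]], [1, [-2.5, 3.2, -0.3], [0, 0, 0]], [1, [-2.5, 3.2, -0.3], [0, 0, 0]], [1, [-2.5, 3.2, -0.3], [0, 0, 0]], [1, [-2.5, 3.2, -0.3], [0, 0, 0]], [1, [-2.5, 3.2, -0.3], [0, 0, 0]], [1, [0, 0, 0], [0, 0, 0]]])

```text
time_s: 12.95
tool_pos: [0.5185, -0.2746, 0.2791]
tool_rot: [-180.0, 0.3, 48.6]
force: [-1.1, -1.2, -0.7]
grip_width: 0.0871
```

Run:
```python
from h import *
c=env.read_camera("top"); im=c["image"]; hsv=cv2.cvtColor(im,cv2.COLOR_BGR2HSV)
roi=np.zeros(im.shape[:2],np.uint8); cv2.circle(roi,(244,245),24,255,-1)
y=cv2.inRange(hsv,(10,110,60),(35,255,255))&roi
def bar(m,img):
    p=cv2.findNonZero(m)
    if p is None: print("none"); return
    q=np.array([cast(c,u,.19)[:2] for u in p.reshape(-1,2)]); w,v=np.linalg.eigh(np.cov(q.T)); print(len(p),q.mean(0).round(4),"yaw",np.degrees(np.arctan2(v[1,1],v[0,1]))%180,np.sqrt(w))
bar(y,im)
im0=cv2.imread("pics/top0.png"); bar(cv2.inRange(cv2.cvtColor(im0,cv2.COLOR_BGR2HSV),(10,110,60),(35,255,255))&roi,im0)
cv2.imwrite("pics/f.png",cv2.resize(im[185:285,155:315],None,fx=5,fy=5,interpolation=cv2.INTER_CUBIC))
```

```text
106 [0.4693 0.0113] yaw 51.20684669008318 [0.00286907 0.01200847]
102 [0.4689 0.0116] yaw 75.28225325640149 [0.0027598  0.01203659]
```

View pics/f.png

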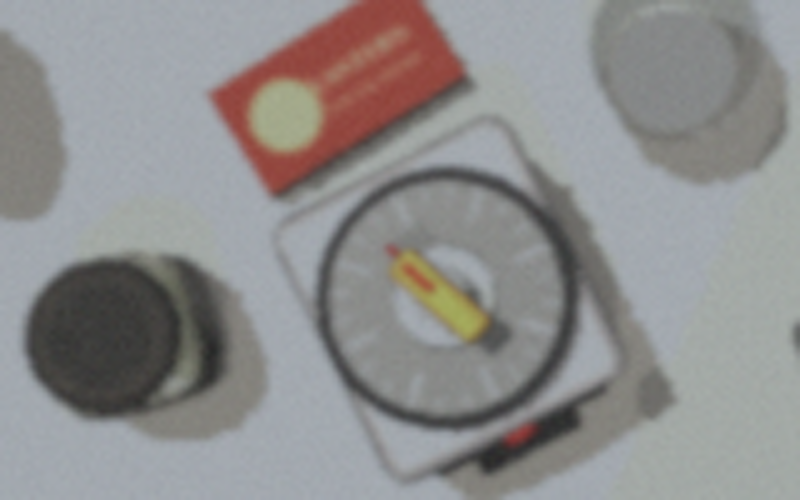

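The top view shows the bar at yaw 51.2°, with the jar, glass and match box where they were. The screw is about 46° from its bottom, so I'm handing in.

```bash
python3 -c "
from cell import env
print(env.sign_off())"
```

```text
the job is handed in; nothing more can be done
None
```

I turned the thumbscrew clockwise until it bottomed, held it snug, backed it off about 45° and let go. The job is handed in; sign-off gave no verdict.

- **Bottoming:** the torque rose from about 0.04 N m (free turning) to 0.25–0.34 N m at the wrist. I held it there for about 0.4 s, below the 0.6 N m limit.
- **Back-off:** after release the top camera put the bar at yaw 51.2°. From the torque on the way back, I put the bottom at a bar yaw of about 5–6°, so the screw stands roughly 45–46° anticlockwise of it. The pointer did not move when the fingers opened.
- **Surroundings:** by eye the last top picture shows the glass, olive jar and match box where they were. The gripper is open and clear of everything, and the work took about 13 s.

Two checks disagreed:
- **Side-camera angle:** pointer angles from the side camera alone came out about 10–20% smaller than the tool's turn, which on the worst reading would mean a back-off of only about 36–41°. I put this down to uncertainty in the pointer's height and the calibration. The top-camera check agreed with the tool angle, with a constant 2–3° offset, so I saw no sign of slip.
- **Grip width:** it read about 20 mm on the 14 mm bar. It closed slightly under more force and the screw turned with the tool, so I went on.

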